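# Load a circuit board under the spring pin flap of a programming jig

## Task

Load the green circuit board lying in the mouth of the programming jig: with one fingertip press the thumb plate down to hold the spring-closed pin flap up, and with the other fingertip push the board along its channel, under the raised flap, until it is fully home against the end stop. Then back off and let go so that the flap springs down onto the board. Only slide the board, never lift it or tip it up; do not let the flap come down on it before it is home, and leave the other things on the bench where they are.

Things in the scene. Friction and masses are not known exactly. Their poses are not given: they have to be found in the camera images.
- jig: Programming jig fixed to the bench: black case with a flat dark steel bed, 32 mm above the bench. Origin at bench level; x is the loading direction (from the mouth to the end stop), y left, z up. In jig axes, mm: bed x -95..60, y -75..18; flap hinge axis parallel to x at y 10, z 50.5, its lugs (at x -4 and 54, y 4..16) up to z 55.5. Board home: its origin at x 15, y -30, z 32.
- stop_foot (a point): Foot of the end stop's face, mid-channel, on the bed (jig x 45, y -30, z 32 mm); axes as the jig. The stop is 15.5 mm high. Two steel fences, 6 mm high and 53 mm apart, guide the board along the channel for 105 mm before the stop, then flare outwards to the mouth.
- pins (a point): Middle of the pin tips under the flap's jaw, which reaches from the hinge to the right over the board's left edge. The pin block is 34 mm long (jig x 8..42 mm), 10 mm wide. With the flap down the tips hang about 7 mm over the bed: a board cannot enter.
- flap (a joint): Pin flap on a spring hinge, rad: 0 = down and empty, 0.28 = resting on a loaded board, over 0.35 = pins clear of the board, 1.2 = limit. Pressing the thumb plate, left of the hinge, down raises the pins; about 5 N at 30 mm from the hinge hold it at 0.7. The spring shuts it when let go.
- thumb_plate (a point): Point on the top of the thumb plate, 30 mm from the hinge axis, jig x 8 mm. Flat sheet 84 mm long (jig x -34..50), 3 mm thick, 4 to 46 mm from the hinge; it overhangs the case, nothing below. Flap down: it slopes up outwards at 0.40 rad (point at z 63.5). Flap at 0.7: slopes down at 0.30 rad (point at z 43 mm, jig y 39). A fingertip can slide along it in jig x while pressing.
- board: Green circuit board, loose, about 45 g, 60 (x) by 50 mm (y), on black strips 11 mm tall along its sides and rear, so its rear face (x -30 mm) is solid up to the board's top face, 13 mm up; a chip reaches 16 mm. Origin: centre of its underside; x points to the end stop. Starts in the channel 40 to 56 mm short of home, wholly in front of the pin block.
- screwdriver: Bystander: screwdriver, 160 mm, lying on the bench. Leave it.
- cleaner_bottle: Bystander: small bottle, 52 mm diameter, 120 mm tall, standing. Leave it.
- memory_card: Bystander: memory card in a white holder, 56 x 62 x 9 mm, lying flat. Leave it.
Mind the look-alikes: they are no part of the job. There is more than one size of the jig; the one meant has the size given above.

How it is judged:
By the outcome, as a careful person would: the job done as asked, in the order asked, and still so for the second after the job is handed in, with the robot touching nothing.
It also fails if it takes over 38 s, if anything falls off the work surface, if the arm or the gripper's body presses on something with over 40 N, if the wrist force passes 120 N, or if a joint passes its speed limit or range.

## Robot

A 6-joint arm with a two-finger parallel gripper is mounted at the origin on the work surface. World frame = base frame: x ahead of the robot, y to its left, z up, the work surface at z = 0. Lengths are in m, angles in degrees, forces in N, time in s.
With the tool pointing down it reaches from about 0.375 to 0.9 m from the base axis. Payload 3.1 kg.
Tool frame: the origin (TCP) lies on the centre line of the jaws, within the pads' length; the fingertips stand 8 mm ahead of it and the grasp point (between the pads) lies 11 mm behind it; z points along the fingers, y is the direction in which the jaws open and shut (so a half turn about z gives the same grasp; the last joint's range is limited). The gripper opens to 87 mm and grips with 3 to 60 N. Pads are 19 mm wide; open, the fingers measure 117 mm over their backs; the gripper's body (75 mm by 190 mm) begins 51 mm behind the grasp point.
Start: joints at [-77.206, 30.224, 82.088, -0, 67.689, -10.227], TCP at [0.244, -0.575, 0.231] pointing down, gripper open.
Joint ranges: [-176.69, 176.69], [-43.24, 126.21], [12.49, 139.97], [-82, 262], [0, 151.66], [-163.58, 163.58]. Speed limits (degrees/s): [159.86, 159.86, 180, 180, 180, 180].

## Interface

Orientations are given as a 3x3 rotation matrix whose columns are the frame's x, y, z axes.
In Python, from rig import * gives the robot as it stands. The module is installed in compiled form; this text tells all that it offers.
- The arm moves only by the tool arm_command, never from a script. Its argument "commands" is a list of rows, each an object with "translation": the shift along the tool's x, y, z scaled (see below), a list of three; "dr": the turn, a rotation vector about the tool's x, y, z scaled (see below), a list of three; "jaw": the closure, from 0 (fully open) to 1 (shut). In form: [{"translation": [x, y, z], "dr": [ax, ay, az], "jaw": jaw}, ...]. A call has 1 to 12 rows; each row shifts and turns the commanded pose from where the row before left it, along the tool's axes as they then stand; what a row does not reach is not made up. The controller multiplies each number of a shift by 25 mm and each number of a turn by 6 degrees. A row lasts 1/12 s, in which the tool goes at most 41.7 mm and 7.16 degrees, less where a joint would pass 70% of its speed; a pose out of reach is approached as far as the arm can. A call with a number of a shift or a turn outside -1 to 1 is refused whole. A call with a gripper value outside its range is refused whole. The fingers move at their own pace and stop on an object; the grip force is fixed at half the most. Time passes only in rows, so rows that do not move let the fingers close. It gives the time, the measured TCP pose, the force and the opening at its end, in the units of the state.
- read_state(): the state, without advancing time (a new reading comes with each control period).
- capture(name): name is "scene" or "top" or "wrist"; returns (picture, depth): 400x640x3 uint8, red, green, blue; 400x640 float32, m along the optical axis (not along the pixel's ray), 0 where there is no reading.
- camera_model(name): a dict with "intrinsics" (3x3 intrinsics, pixels), "k1" (the pictures are not rectified: a ray, as slopes to the right and down, at radius r is drawn at 1 + k1 r^2 times it, then the intrinsics apply), "pose" (4x4, takes a point from camera to world coordinates); the wrist camera has in their place "mount" (4x4, takes a point from camera to tool coordinates, whose origin is the TCP and whose axes are the flange's). Camera axes: x right, y down, z forward; pixel columns grow to the right and rows downward; lengths in m; the calibration is good to about 2 mm. A picture is of the moment at which its call begins: read the wrist's pose just before it. camera_model takes no time and is no camera call.
- hand_in(): hands the job in, once; it reports no verdict.
The state is a dict: "time_s": time; "joint_positions": joint angles; "qvel": joint speeds; "tau": joint torques, N m; "position": TCP position; "tcp_rot": TCP orientation; "force": force on the tool from outside, world axes, zero at the start; "moment": the same for the moment, N m; "opening": opening from 0.0 (shut) to 1.0 (fully open).
Only numpy, scipy, OpenCV 4.12 (cv2) and the standard library are available. Lean on these libraries where they do the work, as an engineer would, in place of code of your own. Each camera call takes 0.05 s, during which the arm holds its last target.

## Working session

There is one attempt and no reset: what is moved stays moved. The work goes in short steps, Python scripts to look and compute and a tool call to move; the robot and the scene stay as the last step left them, time stands still between calls to the robot, and variables do not carry over. Pictures are saved under pics/ and viewed, and the job is handed in when it is done.

Besides the shell and the picture viewer there is one more tool, called after "Emit:" by a JSON object that holds its "name" and its "arguments". arm_command: Moves the arm, as the interface text tells. Its arguments: {"type":"object","properties":{"commands":{"type":"array"}},"required":["commands"]}

```bash
mkdir -p pics; cat > h.py <<'E'
from rig import *
import numpy as np, cv2
def save(n,im): cv2.imwrite('pics/'+n+'.png',im[:,:,::-1])
E
python3 - <<'E'
from h import *
np.set_printoptions(precision=4,suppress=True)
for n in('scene','top','wrist'):
    p,d=capture(n); save(n+'0',p); np.savez(n+'0.npz',p=p,d=d); print(n,camera_model(n))
s=read_state();print(s)
E
```

```text
scene {'intrinsics': array([[412.9743,   0.    , 323.4019],
       [  0.    , 412.9743, 196.2317],
       [  0.    ,   0.    ,   1.    ]]), 'k1': -0.11103450236643261, 'pose': array([[-0.8367,  0.4117, -0.3611,  0.8998],
       [ 0.5476,  0.6362, -0.5435,  0.5052],
       [ 0.006 , -0.6525, -0.7577,  0.6937],
       [ 0.    ,  0.    ,  0.    ,  1.    ]])}
top {'intrinsics': array([[500.0942,   0.    , 327.5371],
       [  0.    , 500.0942, 198.4486],
       [  0.    ,   0.    ,   1.    ]]), 'k1': -0.1265509008067086, 'pose': array([[-0.0279, -0.9851,  0.1697,  0.4381],
       [-0.9996,  0.0283, -0.0005,  0.0226],
       [-0.0043, -0.1697, -0.9855,  1.1681],
       [ 0.    ,  0.    ,  0.    ,  1.    ]])}
wrist {'intrinsics': array([[324.5927,   0.    , 317.2107],
       [  0.    , 324.5927, 203.7932],
       [  0.    ,   0.    ,   1.    ]]), 'k1': 0.01894229027291239, 'mount': array([[-0.0003, -0.953 , -0.303 ,  0.084 ],
       [ 1.    , -0.0005,  0.0003, -0.0003],
       [-0.0005, -0.303 ,  0.953 , -0.1545],
       [ 0.    ,  0.    ,  0.    ,  1.    ]])}
{'time_s': 0.15, 'joint_positions': array([-77.2056,  30.2672,  82.14  ,  -0.0001,  67.6914, -10.2258]), 'qvel': array([ 0.0332, -0.191 , -0.1956,  0.0314,  0.1117,  0.0457]), 'tau': array([  0.0011, -44.0431, -17.6843,   0.0636,   0.0553,  -0.0001]), 'position': array([ 0.2443, -0.5747,  0.2298]), 'tcp_rot': array([[ 0.9204,  0.3911, -0.0004],
       [ 0.3911, -0.9204,  0.0017],
       [ 0.0003, -0.0017, -1.    ]]), 'force': array([-0.1245,  1.1792,  0.2816]), 'moment': array([-0.0106, -0.0085,  0.0066]), 'opening': 0.9970298304389885}
```

View pics/scene0.png

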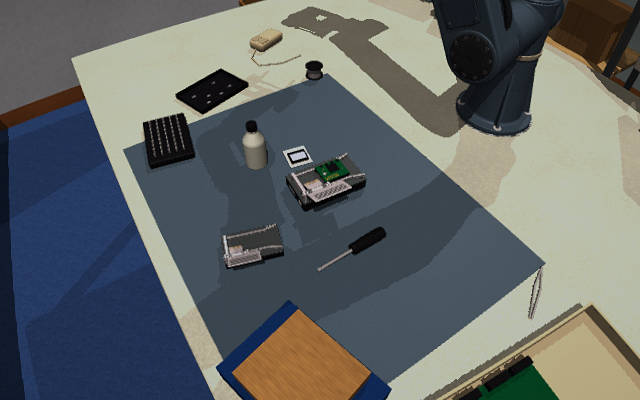

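View pics/top0.png

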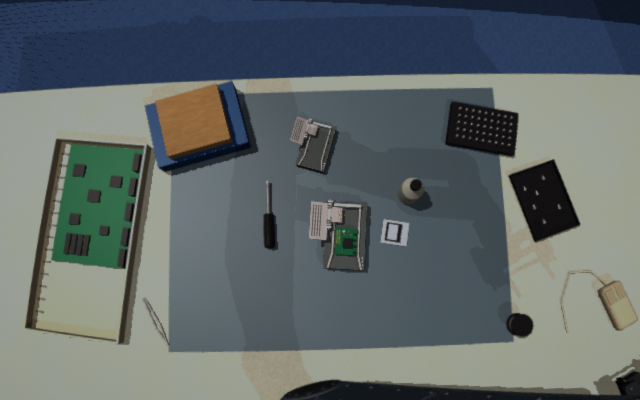

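View pics/wrist0.png

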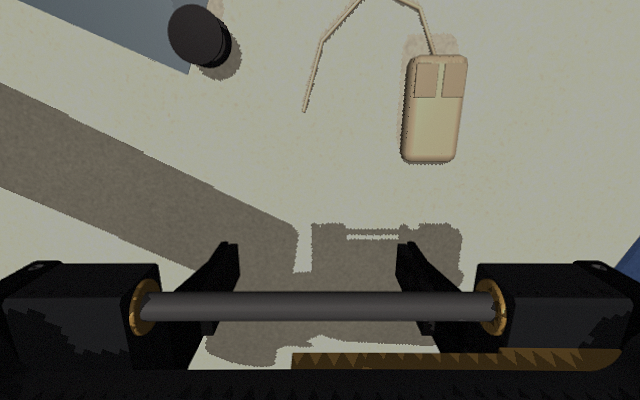

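Candidates are, in the top view, the jig at (340,235) with the green board at (347,242), a smaller empty jig at (314,145), and a large green board in the tray at (97,205). I choose the one at (340,235), and next I'll check it in a close crop and measure it.

```bash
python3 - <<'E'
from h import *
p=np.load('top0.npz')['p']; c=cv2.resize(p[190:285,295:415],None,fx=6,fy=6,interpolation=cv2.INTER_CUBIC); save('ctop',c)
p=np.load('scene0.npz')['p']; c=cv2.resize(p[140:220,270:380],None,fx=7,fy=7,interpolation=cv2.INTER_CUBIC); save('cscene',c)
E
```

```text
(no output)
```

View pics/ctop.png

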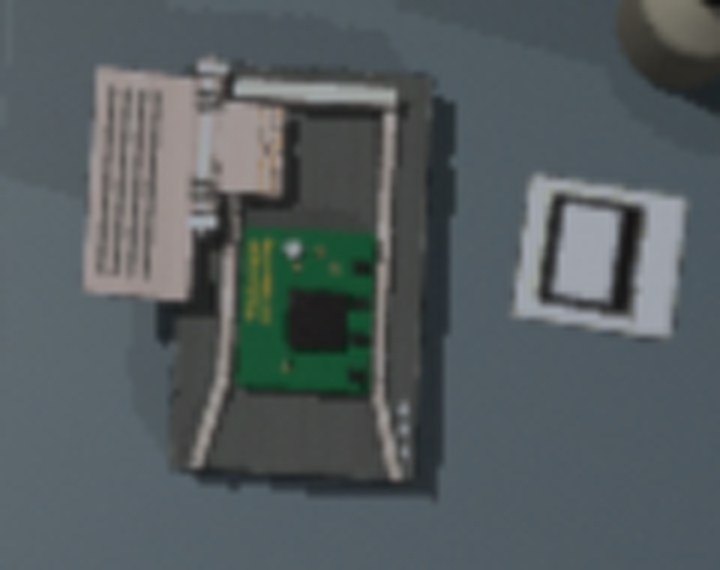

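View pics/cscene.png

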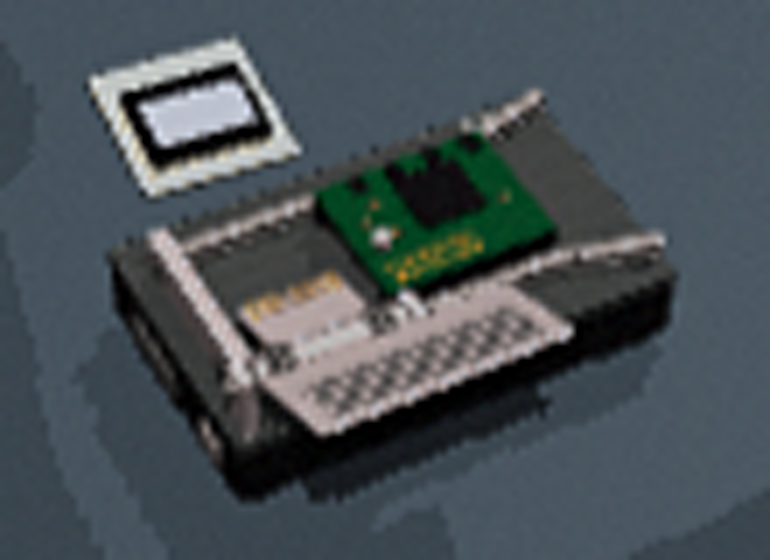

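The crop confirms the choice: the board is in this jig's mouth, the flap is down, and the plate is on the left (+y). Now a first pose from the top view.

```bash
cat >> h.py <<'E'
def rays(name,uv,T=None):
    m=camera_model(name);K=m['intrinsics'];k=m['k1']
    uv=np.atleast_2d(np.asarray(uv,float))
    xy=cv2.undistortPoints(uv[:,None],K,np.array([k,0,0,0,0.]))[:,0]
    T=m['pose'] if T is None else T
    d=np.c_[xy,np.ones(len(xy))]@T[:3,:3].T
    return T[:3,3],d
def onplane(name,uv,z,T=None):
    o,d=rays(name,uv,T); return o+d*((z-o[2])/d[:,2])[:,None]
def wristT(s):
    T=np.eye(4);T[:3,:3]=s['tcp_rot'];T[:3,3]=s['position'];return T@camera_model('wrist')['mount']
E
python3 - <<'E'
from h import *
np.set_printoptions(precision=4,suppress=True)
f=lambda l:[(295+a/6,190+b/6) for a,b in l]
print('bed corners NR,FR,NL',onplane('top',f([(412,475),(432,75),(180,465)]),.032))
print('stop ends L,R',onplane('top',f([(235,90),(395,100)]),.0475))
print('board top corners',onplane('top',f([(243,230),(377,235),(367,392),(238,388)]),.045))
print('plate corners',onplane('top',f([(97,68),(188,75),(188,298),(87,290)]),.065))
E
```

```text
bed corners NR,FR,NL [[ 0.4696 -0.0549  0.032 ]
 [ 0.6217 -0.0685  0.032 ]
 [ 0.4759  0.0322  0.032 ]]
stop ends L,R [[ 0.6156  0.0074  0.0475]
 [ 0.6101 -0.0529  0.0475]]
board top corners [[ 0.5626  0.006   0.045 ]
 [ 0.5593 -0.0443  0.045 ]
 [ 0.5005 -0.0384  0.045 ]
 [ 0.5034  0.0097  0.045 ]]
plate corners [[0.6226 0.0588 0.065 ]
 [0.619  0.025  0.065 ]
 [0.5358 0.0273 0.065 ]
 [0.5398 0.0644 0.065 ]]
```

Emit:
{"name": "arm_command", "arguments": {"commands": [{"translation": [0.5,-0.5,0.05],"dr": [0,0,0],"jaw": 0},{"translation": [0.95,-0.97,0.12],"dr": [0,0,0],"jaw": 0},{"translation": [0.95,-0.97,0.12],"dr": [0,0,0],"jaw": 0},{"translation": [0.95,-0.97,0.12],"dr": [0,0,0],"jaw": 0},{"translation": [0.95,-0.97,0.12],"dr": [0,0,0],"jaw": 0},{"translation": [0.95,-0.97,0.12],"dr": [0,0,0],"jaw": 0},{"translation": [0.95,-0.97,0.12],"dr": [0,0,0],"jaw": 0},{"translation": [0.95,-0.97,0.12],"dr": [0,0,0],"jaw": 0},{"translation": [0.95,-0.97,0.12],"dr": [0,0,0],"jaw": 0},{"translation": [0.95,-0.97,0.12],"dr": [0,0,0],"jaw": 0},{"translation": [0.95,-0.97,0.12],"dr": [0,0,0],"jaw": 0},{"translation": [0.95,-0.97,0.12],"dr": [0,0,0],"jaw": 0}]}}

```text
time_s: 1.15
position: [0.3874, -0.2095, 0.1961]
tcp_rot: [[0.921, 0.391, -0.0], [0.391, -0.921, 0.0], [-0.0, -0.0, -1.0]]
force: [0.3, 0.1, -0.6]
opening: 1.0
```

Emit:
{"name": "arm_command", "arguments": {"commands": [{"translation": [0.95,-0.97,0.12],"dr": [0,0,0],"jaw": 0},{"translation": [0.95,-0.97,0.12],"dr": [0,0,0],"jaw": 0},{"translation": [0.95,-0.97,0.12],"dr": [0,0,0],"jaw": 0},{"translation": [0.95,-0.97,0.12],"dr": [0,0,0],"jaw": 0},{"translation": [0.95,-0.97,0.12],"dr": [0,0,0],"jaw": 0},{"translation": [0.95,-0.97,0.12],"dr": [0,0,0],"jaw": 0},{"translation": [0.95,-0.97,0.12],"dr": [0,0,0.5],"jaw": 0},{"translation": [0.5,-0.5,0.1],"dr": [0,0,0.97],"jaw": 0},{"translation": [0,0,0],"dr": [0,0,0.97],"jaw": 0},{"translation": [0,0,0],"dr": [0,0,0.97],"jaw": 0},{"translation": [0,0,0],"dr": [0,0,0.97],"jaw": 0},{"translation": [0,0,0],"dr": [0,0,0.97],"jaw": 0}]}}

```text
time_s: 2.15
position: [0.4811, 0.0266, 0.1726]
tcp_rot: [[0.987, -0.162, -0.001], [-0.162, -0.987, 0.0], [-0.001, 0.0, -1.0]]
force: [-0.0, 0.1, 0.3]
opening: 1.002
```

Emit:
{"name": "arm_command", "arguments": {"commands": [{"translation": [0,0,0],"dr": [0,0,0.97],"jaw": 0},{"translation": [0,0,0],"dr": [0,0,0.97],"jaw": 0},{"translation": [0,0,0],"dr": [0,0,0.97],"jaw": 0},{"translation": [0,0,0],"dr": [0,0,0.97],"jaw": 0},{"translation": [0,0,0],"dr": [0,0,0.97],"jaw": 0},{"translation": [0,0,0],"dr": [0,0,0.5],"jaw": 0},{"translation": [0,0,0],"dr": [0,0,0],"jaw": 0}]}}

```text
time_s: 2.73
position: [0.4811, 0.0262, 0.1727]
tcp_rot: [[0.752, -0.659, -0.0], [-0.659, -0.752, 0.0], [-0.0, 0.0, -1.0]]
force: [0.3, 0.6, 0.6]
opening: 0.999
```

```bash
python3 - <<'E'
from h import *
np.set_printoptions(precision=4,suppress=True)
s=read_state();print(s['time_s'],s['position'],s['tcp_rot'],s['qvel'],s['force'],s['joint_positions'])
T=wristT(s);p,d=capture('wrist');save('w1',p);np.savez('w1.npz',p=p,d=d,T=T)
E
```

```text
2.7333 [0.4811 0.0262 0.1727] [[ 0.7521 -0.6591 -0.0004]
 [-0.6591 -0.7521  0.0001]
 [-0.0004  0.0002 -1.    ]] [-0.0221 -0.0946 -0.0657  0.0663  0.1152 -4.3391] [0.3202 0.6377 0.622 ] [-10.2062  24.3946 105.7023   0.0006  49.9265 121.0227]
```

View pics/w1.png

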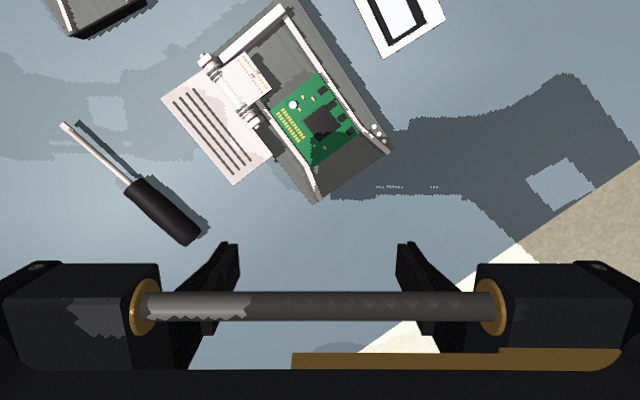

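The view shows the jig at about (285,100), with the plate at (215,120), the board at (315,120) and the screwdriver at (130,185). I'll enlarge it for corners.

```bash
python3 - <<'E'
from h import *
p=np.load('w1.npz')['p']; save('cw1',cv2.resize(p[0:205,150:405],None,fx=2.9,fy=2.9,interpolation=cv2.INTER_CUBIC))
E
```

```text
(no output)
```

View pics/cw1.png

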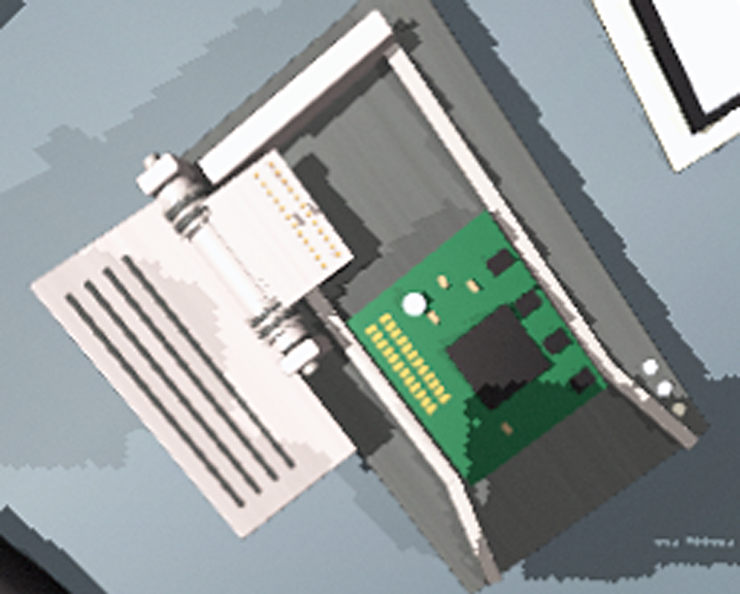

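```bash
python3 - <<'E'
from h import *
np.set_printoptions(precision=4,suppress=True)
T=np.load('w1.npz')['T']
f=lambda l:[(150+a/2.9,b/2.9) for a,b in l]
g=lambda l,z:onplane('wrist',f(l),z,T)
bed=g([(475,590),(705,432)],.032)
bd=g([(350,318),(490,212),(605,385),(472,480)],.045)
po=g([(32,287),(243,538)],.0698); pi=g([(355,447)],.0534)
st=g([(398,45),(205,178)],.0475)
# jig fit: correspondences in jig mm (xy)
J=np.array([[-95,18],[-95,-75],[50,10+46*np.cos(.4)-.6],[-34,10+46*np.cos(.4)-.6],[-34,10+4]])/1000
W=np.vstack([bed,po,pi])[:,:2]
a=J-J.mean(0);b=W-W.mean(0);th=np.arctan2((a[:,0]*b[:,1]-a[:,1]*b[:,0]).sum(),(a*b).sum())
R=np.array([[np.cos(th),-np.sin(th)],[np.sin(th),np.cos(th)]]);t=W.mean(0)-R@J.mean(0)
print('yaw',np.degrees(th),'t',t);print('res mm',((W-(J@R.T+t))*1e3))
inv=lambda P:(P[:,:2]-t)@R*1e3
print('stop',inv(st));print('board',inv(bd),inv(bd).mean(0));print('bed',inv(bed))
np.savez('jig.npz',R=R,t=t)
E
```

```text
yaw -4.92648863990014 t [0.5687 0.0115]
res mm [[ 0.4161 -2.2211]
 [-0.128   2.3058]
 [-0.986   0.1104]
 [ 0.0488  0.0939]
 [ 0.6491 -0.289 ]]
stop [[ 41.7019 -60.0479]
 [ 47.6314   1.9773]]
board [[ -3.9362  -6.5925]
 [ -4.9899 -55.7156]
 [-62.9965 -55.0985]
 [-62.5029  -6.819 ]] [-33.6064 -31.0564]
bed [[-94.3947  15.8229]
 [-95.3255 -72.7137]]
```

```bash
cat >> h.py <<'E'
from scipy.spatial.transform import Rotation as Ro
def jig():
    z=np.load('jig.npz');M=np.eye(3);M[:2,:2]=z['R'];t=np.r_[z['t'],0];return M,t
C=np.array([[.0095,.0435,.008],[.0095,-.0435,.008]])
def corners(s):
    M,t=jig();return ((s['position']+C@s['tcp_rot'].T)-t)@M*1e3
E
python3 - <<'E'
from h import *
np.set_printoptions(precision=3,suppress=True)
s=read_state();M,t=jig();print('corners now (push,plate)',corners(s))
R=s['tcp_rot']@Ro.from_rotvec([np.radians(4.2),0,0]).as_matrix()
for z in (76.6,36.6):
    p=t+M@(np.array([-74,-30,z])/1e3)-R@C[0]
    print(z,p,'rows in R0 units',s['tcp_rot'].T@(p-s['position'])/.025,'plate',((p+R@C[1])-t)@M*1e3)
E
```

```text
corners now (push,plate) [[-106.52   -33.613  164.71 ]
 [ -55.159   36.608  164.697]]
76.6 [0.513 0.026 0.088] rows in R0 units [ 0.965 -0.857  3.397] plate [-22.776  40.033  82.959]
36.6 [0.513 0.026 0.048] rows in R0 units [ 0.966 -0.857  4.997] plate [-22.776  40.033  42.959]
```

Emit:
{"name": "arm_command", "arguments": {"commands": [{"translation": [0.24,-0.21,0.6],"dr": [0,0,0],"jaw": 0},{"translation": [0.24,-0.22,0.95],"dr": [0,0,0],"jaw": 0},{"translation": [0.24,-0.21,0.95],"dr": [0,0,0],"jaw": 0},{"translation": [0.24,-0.22,0.9],"dr": [0,0,0],"jaw": 0},{"translation": [0,0,0],"dr": [0.7,0,0],"jaw": 0},{"translation": [0,0,0],"dr": [0,0,0],"jaw": 0}]}}

```text
time_s: 3.28
position: [0.5115, 0.0262, 0.0858]
tcp_rot: [[0.753, -0.657, 0.044], [-0.658, -0.75, 0.057], [-0.005, -0.072, -0.997]]
force: [-1.4, 0.5, -0.3]
opening: 0.999
```

```bash
python3 - <<'E'
from h import *
np.set_printoptions(precision=3,suppress=True)
s=read_state();print(s['time_s'],s['force'],corners(s),s['tcp_rot'])
T=wristT(s);p,d=capture('wrist');save('w2',p);np.savez('w2.npz',p=p,d=d,T=T)
p,d=capture('scene');save('cs2',cv2.resize(p[110:240,230:420],None,fx=4,fy=4,interpolation=cv2.INTER_CUBIC))
E
```

```text
3.2833 [-1.395  0.491 -0.322] [[-76.022 -30.351  74.7  ]
 [-24.677  39.605  80.937]] [[ 0.753 -0.657  0.044]
 [-0.658 -0.75   0.057]
 [-0.005 -0.072 -0.997]]
```

View pics/w2.png

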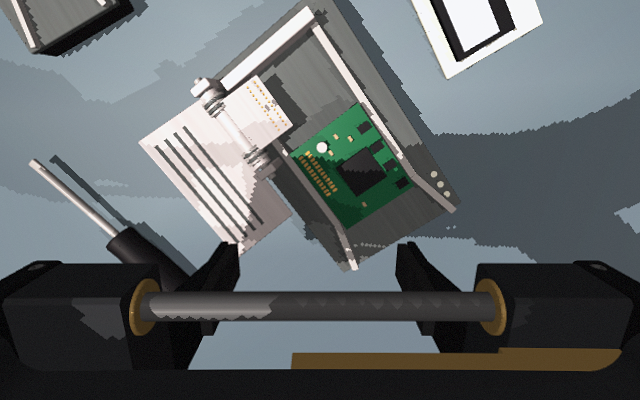

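View pics/cs2.png

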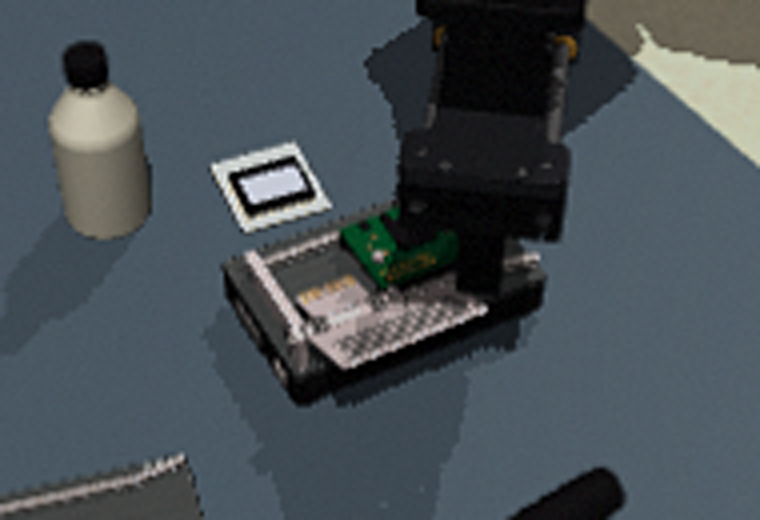

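```bash
python3 - <<'E'
from h import *
np.set_printoptions(precision=1,suppress=True)
m=camera_model('wrist')
for x in(.0095,0,-.0095):
  for y in (.0435,-.0435,.0585,-.0585):
    q=np.linalg.inv(m['mount'])@np.array([x,y,.008,1]);r=q[:2]/q[2];r=r*(1+m['k1']*(r@r))
    print(x,y,m['intrinsics'][:2,:2]@r+m['intrinsics'][:2,2])
p=np.load('w2.npz')['p']
a=p[225:350,180:270];b=p[225:350,370:460]
c=np.hstack([a,b]).astype(float);c=np.clip(c*2.5,0,255).astype(np.uint8);save('tips',cv2.resize(c,None,fx=4,fy=4,interpolation=cv2.INTER_CUBIC))
# board corners refresh
E
```

```text
0.0095 0.0435 [397.5 243.1]
0.0095 -0.0435 [238.  243.1]
0.0095 0.0585 [425.1 243.2]
0.0095 -0.0585 [210.4 243.2]
0 0.0435 [396.2 258.9]
0 -0.0435 [239.3 258.9]
0 0.0585 [423.4 258.9]
0 -0.0585 [212.1 258.9]
-0.0095 0.0435 [395.  274.1]
-0.0095 -0.0435 [240.5 274.1]
-0.0095 0.0585 [421.7 274.2]
-0.0095 -0.0585 [213.8 274.1]
```

View pics/tips.png

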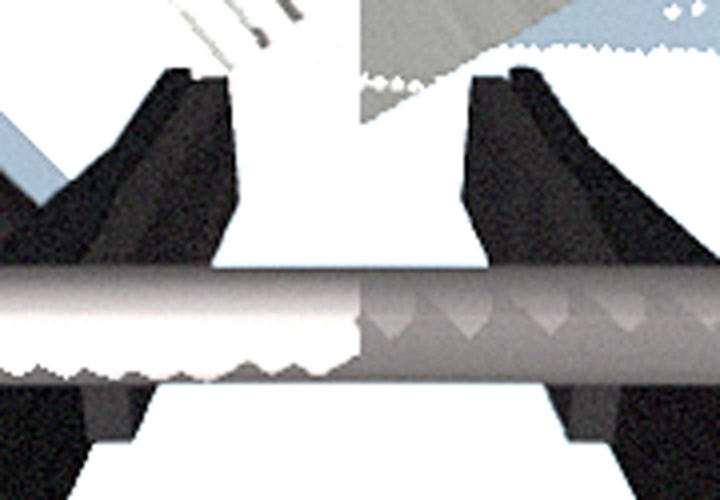

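Predicted tip corners land on the drawn tips, at (397,243) and (238,243). I'll re-check the board and plate from this closer view.

```bash
python3 - <<'E'
from h import *
p=np.load('w2.npz')['p']; save('cw2',cv2.resize(p[0:275,130:470],None,fx=2.3,fy=2.15,interpolation=cv2.INTER_CUBIC))
E
```

```text
(no output)
```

View pics/cw2.png

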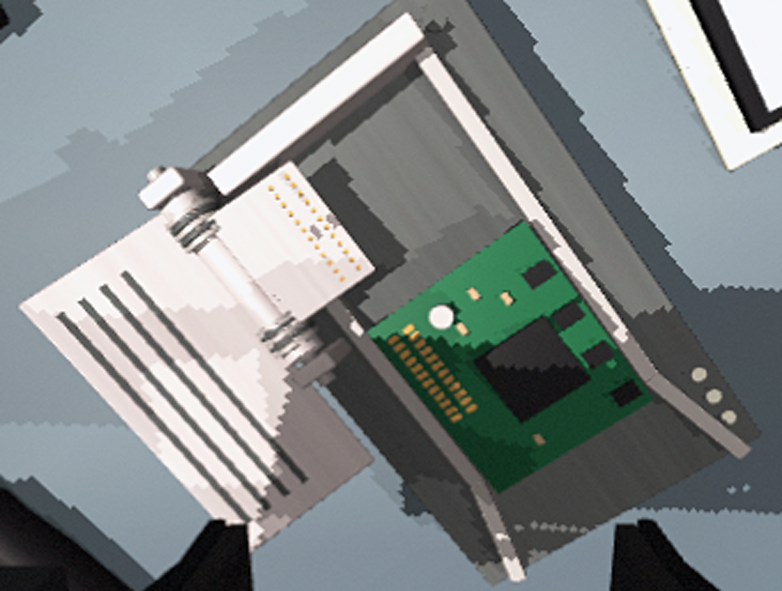

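```bash
python3 - <<'E'
from h import *
np.set_printoptions(precision=1,suppress=True)
T=np.load('w2.npz')['T'];M,t=jig()
f=lambda l,z:(onplane('wrist',[(130+a/2.3,b/2.15) for a,b in l],z,T)-t)@M*1e3
print('board',f([(370,330),(530,222),(655,398),(498,493)],.045))
print('plate outer far, near-inner',f([(22,305)],.0698),f([(372,462)],.0534))
print('bed NL NR',f([(493,585),(760,435)],.032))
print('stop top front R',f([(425,45),(222,193)],.0475))
E
```

```text
board [[ -4.2  -6.1  45. ]
 [ -4.9 -56.   45. ]
 [-63.5 -55.9  45. ]
 [-63.9  -5.6  45. ]]
plate outer far, near-inner [[49.2 51.2 69.8]] [[-34.1  14.7  53.4]]
bed NL NR [[-94.7  17.4  32. ]
 [-94.6 -74.   32. ]]
stop top front R [[ 43.4 -59.6  47.5]
 [ 46.    1.1  47.5]]
```

Emit:
{"name": "arm_command", "arguments": {"commands": [{"translation": [0,0.02,0.3],"dr": [0,0,0],"jaw": 0},{"translation": [0,0.03,0.4],"dr": [0,0,0],"jaw": 0},{"translation": [0,0.03,0.4],"dr": [0,0,0],"jaw": 0},{"translation": [0,0.02,0.26],"dr": [0,0,0],"jaw": 0},{"translation": [0,0.01,0.16],"dr": [0,0,0],"jaw": 0},{"translation": [0,0,0],"dr": [0,0,0],"jaw": 0},{"translation": [0,0,0],"dr": [0,0,0],"jaw": 0}]}}

```text
time_s: 3.97
position: [0.5143, 0.0265, 0.0497]
tcp_rot: [[0.753, -0.657, 0.049], [-0.658, -0.751, 0.055], [0.001, -0.074, -0.997]]
force: [2.2, 1.1, 3.9]
opening: 0.998
```

```bash
python3 - <<'E'
from h import *
np.set_printoptions(precision=3,suppress=True)
s=read_state();print(s['time_s'],s['force'],corners(s))
print('jig x in tool',s['tcp_rot'].T@jig()[0][:,0])
p,d=capture('wrist');save('w3',p)
p,d=capture('scene');save('cs3',cv2.resize(p[130:230,270:390],None,fx=6,fy=6,interpolation=cv2.INTER_CUBIC))
E
```

```text
3.9667 [2.191 1.072 3.912] [[-73.187 -29.818  38.528]
 [-21.88   40.148  44.96 ]]
jig x in tool [ 0.806 -0.59   0.045]
```

View pics/w3.png

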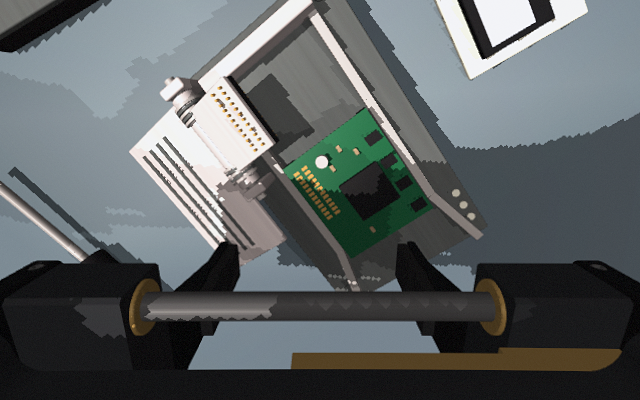

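View pics/cs3.png

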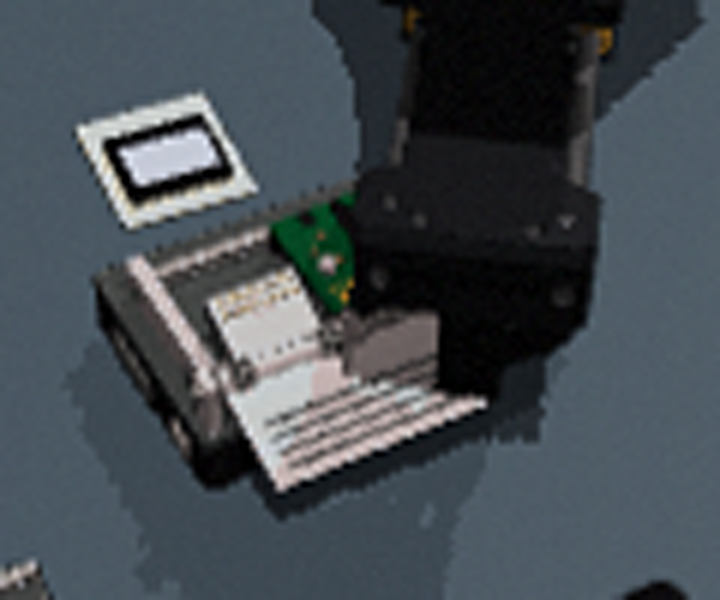

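Emit:
{"name": "arm_command", "arguments": {"commands": [{"translation": [0.08,-0.06,0.08],"dr": [0,0,0],"jaw": 0},{"translation": [0.16,-0.117,0.009],"dr": [0,0,0],"jaw": 0},{"translation": [0.16,-0.117,0.009],"dr": [0,0,0],"jaw": 0},{"translation": [0.16,-0.117,0.009],"dr": [0,0,0],"jaw": 0},{"translation": [0.16,-0.117,0.009],"dr": [0,0,0],"jaw": 0},{"translation": [0.16,-0.117,0.009],"dr": [0,0,0],"jaw": 0}]}}

```text
time_s: 4.57
position: [0.5407, 0.0245, 0.0476]
tcp_rot: [[0.753, -0.657, 0.047], [-0.658, -0.751, 0.055], [-0.001, -0.073, -0.997]]
force: [-3.6, 0.2, 3.7]
opening: 0.999
```

```bash
python3 - <<'E'
from h import *
np.set_printoptions(precision=3,suppress=True)
s=read_state();print(s['time_s'],s['force'],s['moment'],corners(s))
print('jig x in tool',s['tcp_rot'].T@jig()[0][:,0])
T=wristT(s);p,d=capture('wrist');save('w4',p);np.savez('w4.npz',p=p,T=T)
E
```

```text
4.5667 [-3.578  0.234  3.71 ] [0.516 0.441 0.203] [[-46.756 -29.552  36.479]
 [  4.542  40.432  42.791]]
jig x in tool [ 0.807 -0.59   0.042]
```

View pics/w4.png

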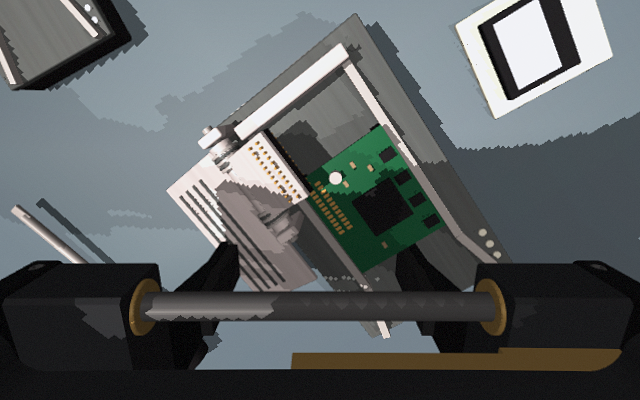

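The board is sliding straight, its rear face at about -47 mm, and the flap is up. I'll continue.

Emit:
{"name": "arm_command", "arguments": {"commands": [{"translation": [0.16,-0.118,0.008],"dr": [0,0,0],"jaw": 0},{"translation": [0.16,-0.118,0.008],"dr": [0,0,0],"jaw": 0},{"translation": [0.16,-0.118,0.008],"dr": [0,0,0],"jaw": 0},{"translation": [0.16,-0.118,0.008],"dr": [0,0,0],"jaw": 0},{"translation": [0.12,-0.09,0.006],"dr": [0,0,0],"jaw": 0},{"translation": [0,0,0],"dr": [0,0,0],"jaw": 0}]}}

```text
time_s: 5.12
position: [0.5662, 0.0222, 0.048]
tcp_rot: [[0.752, -0.657, 0.051], [-0.659, -0.75, 0.055], [0.002, -0.075, -0.997]]
force: [-1.3, 1.2, 4.1]
opening: 0.997
```

```bash
python3 - <<'E'
from h import *
np.set_printoptions(precision=3,suppress=True)
s=read_state();print(s['time_s'],s['force'],s['moment'],corners(s))
T=wristT(s);p,d=capture('wrist');save('w5',p);np.savez('w5.npz',p=p,T=T)
E
```

```text
5.1167 [-1.262  1.244  4.141] [0.5   0.101 0.109] [[-21.132 -29.715  36.844]
 [ 30.18   40.242  43.339]]
```

View pics/w5.png

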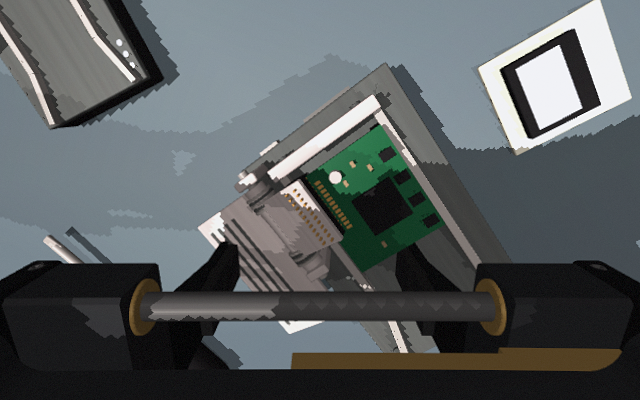

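Emit:
{"name": "arm_command", "arguments": {"commands": [{"translation": [0.096,-0.07,0.005],"dr": [0,0,0],"jaw": 0},{"translation": [0.064,-0.047,0.003],"dr": [0,0,0],"jaw": 0},{"translation": [0.032,-0.024,0.002],"dr": [0,0,0],"jaw": 0},{"translation": [0,0,0],"dr": [0,0,0],"jaw": 0}]}}

```text
time_s: 5.5
position: [0.5702, 0.022, 0.0478]
tcp_rot: [[0.753, -0.657, 0.048], [-0.658, -0.751, 0.055], [-0.0, -0.073, -0.997]]
force: [-3.8, 1.4, 4.9]
opening: 0.999
```

Emit:
{"name": "arm_command", "arguments": {"commands": [{"translation": [0.032,-0.024,0.002],"dr": [0,0,0],"jaw": 0},{"translation": [0,0,0],"dr": [0,0,0],"jaw": 0}]}}

```text
time_s: 5.67
position: [0.5711, 0.0219, 0.0478]
tcp_rot: [[0.753, -0.657, 0.048], [-0.658, -0.751, 0.055], [-0.0, -0.073, -0.997]]
force: [-3.5, 1.0, 3.7]
opening: 1.0
```

```bash
python3 - <<'E'
from h import *
np.set_printoptions(precision=3,suppress=True)
s=read_state();print(s['time_s'],s['force'],s['moment'],corners(s))
T=wristT(s);p,d=capture('wrist');np.savez('w6.npz',p=p,T=T);save('w6',cv2.resize(p[60:310,200:520],None,fx=2.4,fy=2.4,interpolation=cv2.INTER_CUBIC))
E
```

```text
5.6667 [-3.495  1.022  3.697] [0.51  0.497 0.179] [[-16.176 -29.531  36.644]
 [ 35.134  40.439  42.996]]
```

View pics/w6.png

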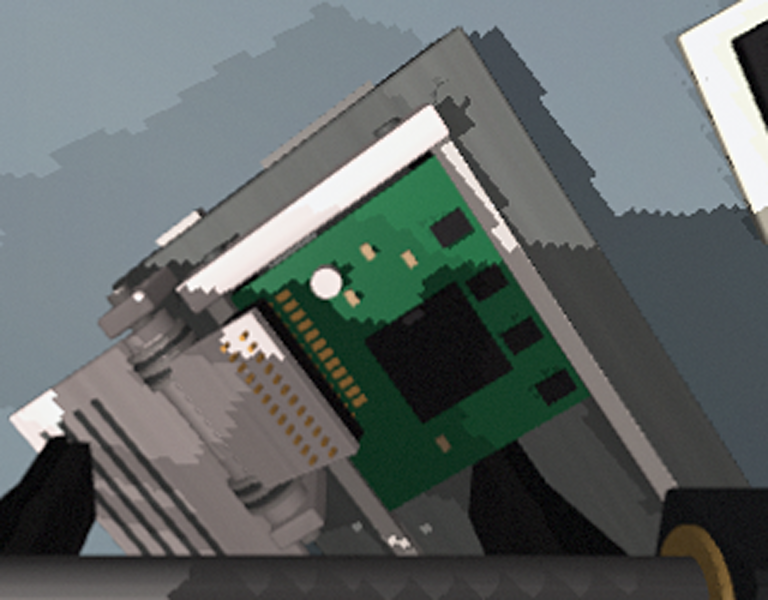

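The board's front edge is almost at the stop, around crop (330,215). I'll press in small steps until the force rises.

Emit:
{"name": "arm_command", "arguments": {"commands": [{"translation": [0.032,-0.024,0.002],"dr": [0,0,0],"jaw": 0},{"translation": [0.032,-0.024,0.002],"dr": [0,0,0],"jaw": 0},{"translation": [0,0,0],"dr": [0,0,0],"jaw": 0}]}}

```text
time_s: 5.97
position: [0.5729, 0.0218, 0.0477]
tcp_rot: [[0.753, -0.657, 0.047], [-0.659, -0.751, 0.055], [-0.001, -0.073, -0.997]]
force: [-5.0, 1.6, 6.1]
opening: 1.005
```

Emit:
{"name": "arm_command", "arguments": {"commands": [{"translation": [0.032,-0.024,0.002],"dr": [0,0,0],"jaw": 0},{"translation": [0,0,0],"dr": [0,0,0],"jaw": 0}]}}

```text
time_s: 6.13
position: [0.573, 0.0218, 0.0477]
tcp_rot: [[0.753, -0.657, 0.045], [-0.658, -0.751, 0.056], [-0.003, -0.072, -0.997]]
force: [-5.9, 1.2, 6.4]
opening: 1.001
```

```bash
python3 - <<'E'
from h import *
np.set_printoptions(precision=3,suppress=True)
s=read_state();print(s['time_s'],s['force'],s['moment'],corners(s))
E
```

```text
6.1333 [-5.858  1.184  6.403] [0.4   0.894 0.099] [[-14.363 -29.48   36.538]
 [ 36.971  40.485  42.762]]
```

Emit:
{"name": "arm_command", "arguments": {"commands": [{"translation": [0.048,-0.035,0.002],"dr": [0,0,0],"jaw": 0},{"translation": [0,0,0],"dr": [0,0,0],"jaw": 0},{"translation": [0,0,0],"dr": [0,0,0],"jaw": 0}]}}

```text
time_s: 6.38
position: [0.5732, 0.0218, 0.0475]
tcp_rot: [[0.753, -0.657, 0.042], [-0.658, -0.751, 0.056], [-0.005, -0.07, -0.998]]
force: [-7.5, 1.0, 8.3]
opening: 0.999
```

```bash
python3 - <<'E'
from h import *
np.set_printoptions(precision=3,suppress=True)
s=read_state();print(s['time_s'],s['force'],s['moment'],corners(s))
T=wristT(s);p,d=capture('wrist');np.savez('w7.npz',p=p,T=T);save('w7',cv2.resize(p[60:310,200:520],None,fx=2.4,fy=2.4,interpolation=cv2.INTER_CUBIC))
E
```

```text
6.3833 [-7.52   1.002  8.32 ] [ 0.289  1.189 -0.031] [[-14.195 -29.445  36.455]
 [ 37.157  40.518  42.556]]
```

View pics/w7.png

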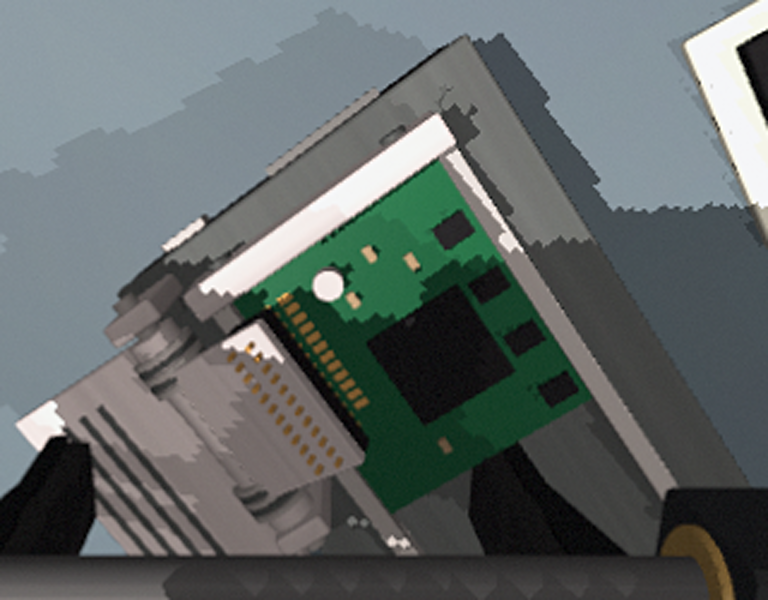

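The board is flush with the stop: commanding 2.5 mm more moved it only 0.3 mm and the push force rose. Now I'll back off and let the plate rise.

Emit:
{"name": "arm_command", "arguments": {"commands": [{"translation": [-0.08,0.06,-0.004],"dr": [0,0,0],"jaw": 0},{"translation": [-0.12,0.09,-0.006],"dr": [0,0,0],"jaw": 0},{"translation": [-0.12,0.09,-0.006],"dr": [0,0,0],"jaw": 0},{"translation": [0,-0.01,-0.15],"dr": [0,0,0],"jaw": 0},{"translation": [0,-0.014,-0.2],"dr": [0,0,0],"jaw": 0},{"translation": [0,-0.014,-0.2],"dr": [0,0,0],"jaw": 0},{"translation": [0,-0.014,-0.2],"dr": [0,0,0],"jaw": 0},{"translation": [0,-0.014,-0.2],"dr": [0,0,0],"jaw": 0},{"translation": [0,-0.02,-0.3],"dr": [0,0,0],"jaw": 0},{"translation": [0,-0.05,-0.7],"dr": [0,0,0],"jaw": 0},{"translation": [0,-0.06,-0.8],"dr": [0,0,0],"jaw": 0},{"translation": [0,0,0],"dr": [0,0,0],"jaw": 0}]}}

```text
time_s: 7.43
position: [0.5674, 0.0218, 0.12]
tcp_rot: [[0.753, -0.656, 0.053], [-0.658, -0.751, 0.054], [0.005, -0.076, -0.997]]
force: [1.0, -0.4, -0.5]
opening: 1.0
```

Emit:
{"name": "arm_command", "arguments": {"commands": [{"translation": [-0.5,0,-0.9],"dr": [0,0,0],"jaw": 0},{"translation": [-0.9,0,-0.9],"dr": [0,0,0],"jaw": 0},{"translation": [-0.9,0,-0.5],"dr": [0,0,0],"jaw": 0},{"translation": [0,0,0],"dr": [0,0,0],"jaw": 0},{"translation": [0,0,0],"dr": [0,0,0],"jaw": 0}]}}

```text
time_s: 7.85
position: [0.5188, 0.0574, 0.1745]
tcp_rot: [[0.754, -0.656, 0.048], [-0.657, -0.752, 0.055], [0.0, -0.073, -0.997]]
force: [0.1, 0.0, -0.3]
opening: 1.002
```

```bash
python3 - <<'E'
from h import *
np.set_printoptions(precision=3,suppress=True)
s=read_state();print(s['time_s'],s['force'],s['moment'],corners(s))
T=wristT(s);p,d=capture('wrist');np.savez('w8.npz',p=p,T=T,d=d);save('w8',p)
save('cw8',cv2.resize(p[0:220,180:440],None,fx=2.7,fy=2.7,interpolation=cv2.INTER_CUBIC))
p,d=capture('scene');save('cs8',cv2.resize(p[110:280,210:400],None,fx=3.5,fy=3.5,interpolation=cv2.INTER_CUBIC))
E
```

```text
7.85 [ 0.138  0.003 -0.309] [-0.025  0.032  0.028] [[-71.338   1.263 163.313]
 [-20.135  71.312 169.67 ]]
```

View pics/w8.png

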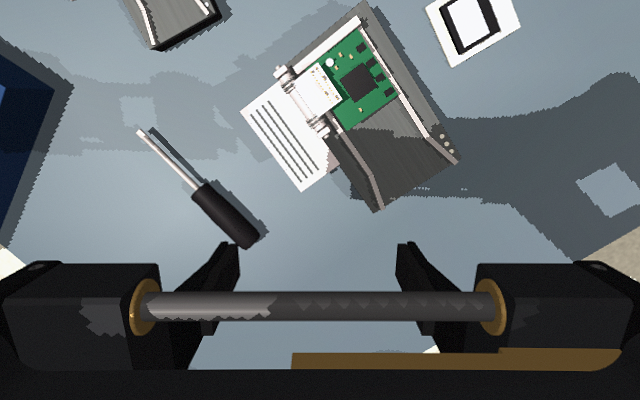

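View pics/cw8.png

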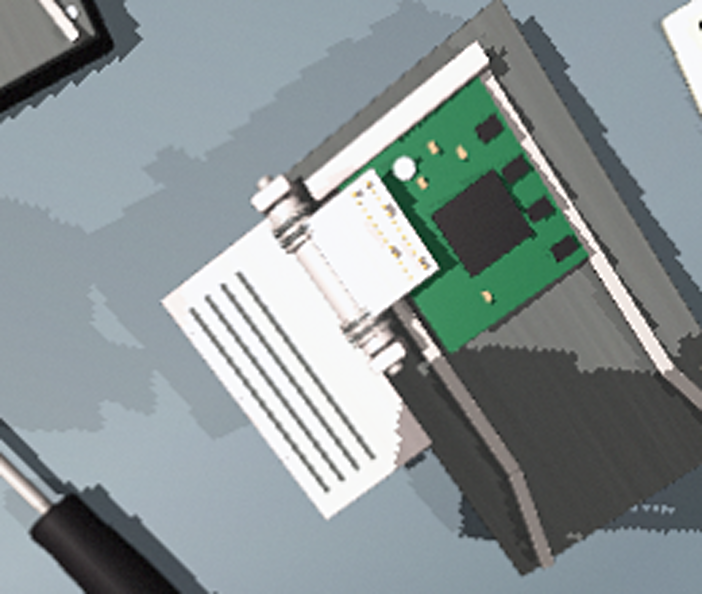

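View pics/cs8.png

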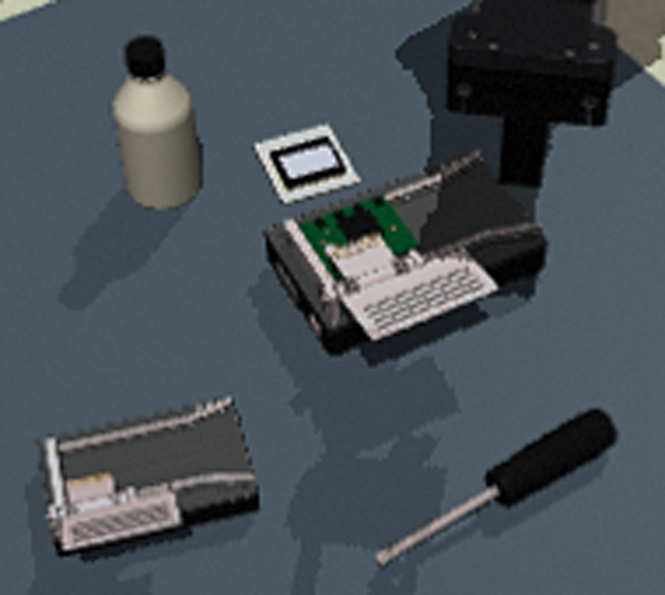

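```bash
python3 - <<'E'
from h import *
np.set_printoptions(precision=1,suppress=True)
T=np.load('w8.npz')['T'];M,t=jig()
f=lambda l,z:(onplane('wrist',[(180+a/2.7,b/2.7) for a,b in l],z,T)-t)@M*1e3
print('board rear R,L; front R',f([(588,260),(453,353),(483,80)],.045))
print('stop top front edge R,L',f([(490,65),(312,198)],.0475))
print('bed near-left',f([(525,575)],.032),'plate outer near',f([(328,518)],.058))
E
```

```text
board rear R,L; front R [[-16.7 -55.   45. ]
 [-15.6  -6.6  45. ]
 [ 42.5 -56.9  45. ]]
stop top front edge R,L [[ 44.1 -60.2  47.5]
 [ 46.7   1.7  47.5]]
bed near-left [[-94.9  16.9  32. ]] plate outer near [[-33.9  54.9  58. ]]
```

```bash
python3 - <<'E'
from h import *
np.set_printoptions(precision=1,suppress=True)
M,t=jig()
T=np.load('w7.npz')['T']
f=lambda l,z:(onplane('wrist',[(200+a/2.4,60+b/2.4) for a,b in l],z,T)-t)@M*1e3
print('w7 rear R,L',f([(590,393),(395,511)],.045),'stop',f([(457,148),(210,312)],.0475))
# edge by colour: fit the rear green edge in both
for n in ('w2','w7','w8'):
    z=np.load(n+'.npz');p=z['p'];T=z['T']
    hsv=cv2.cvtColor(p,cv2.COLOR_RGB2HSV);m=cv2.inRange(hsv,(60,100,20),(90,255,255))
    v,u=np.nonzero(m);P=(onplane('wrist',np.c_[u,v],.045,T)-t)@M*1e3
    k=(P[:,0]>-80)&(P[:,0]<60)&(P[:,1]>-70)&(P[:,1]<5);P=P[k]
    out=[]
    for y in range(-52,-8,6):
        q=P[abs(P[:,1]-y)<1.5,0]
        out.append((q.min(),q.max()) if len(q) else (0,0))
    print(n,np.array(out).T)
E
```

```text
w7 rear R,L [[-14.5 -55.7  45. ]
 [-15.1  -6.8  45. ]] stop [[ 44.  -60.   47.5]
 [ 45.8  -1.7  47.5]]
w2 [[-63.1 -63.2 -63.2 -63.3 -63.3 -63.4 -63.4 -63.4]
 [ -3.2  -3.6  -3.6  -3.7  -3.6  -3.7  -3.8  -3.6]]
w7 [[-15.3 -15.3 -15.3 -15.3 -15.3 -14.8 -15.1 -14.7]
 [ 44.5  44.5  44.4  44.5  44.5  44.5  44.6  44.5]]
w8 [[-15.4 -15.4 -14.6 -15.1 -15.1 -15.1 -14.5 -14.8]
 [ 44.4  44.4  44.8  44.7  45.   45.   45.1  45. ]]
```

The masked board edges give rear -15.1 and front +44.7 mm, unchanged after release, so it is home. The flap is down on the board and the arm touches nothing.

```bash
python3 - <<'E'
from h import *
print(hand_in())
E
```

```text
the job is handed in; nothing more can be done
None
```

The board is loaded and home against the end stop, the flap has closed onto it, and the job is handed in after about 8 s of robot time.

**What I did:** I turned and slightly tilted the open gripper so one fingertip held the thumb plate down and the other stood behind the board. The plate tip stayed at about z 43 mm, which puts the flap at about 0.7 rad. I pushed the board about 48 mm along the channel until it stopped and the force rose to about 8 N. Then I backed off about 8 mm and lifted away.

**Last checks:**
- **Board position:** its edges, found by colour, lie at jig x -15.1 mm (rear) and 44.7 mm (front). Home is -15 and 45, and the edges had not moved after release.
- **Flap:** in the pictures it is down on the board's left edge. I did not measure its final angle.
- **Arm:** the final force reading was about 0, so nothing is being touched.
- **Other things:** the screwdriver, bottle and memory card look undisturbed by eye.

**Disagreement:** one rougher hand-picked reading put the rear edge at about -16 mm. I trusted the colour-based edges because they agreed before and after release.

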